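Flip the tool-out tag of the empty holder

ROBOT

A 6-joint arm with a two-finger parallel gripper is mounted at the origin on a cart in front of the work surface, level with it; the furniture and walls round the work are solid. World frame = base frame: x ahead of the robot, y to its left, z up, the work surface at z = 0. Lengths are in m, angles in degrees, forces in N, time in s.
With the tool pointing down it reaches from about 0.35 to 0.975 m from the base axis. Payload 17.4 kg.
Tool frame: the origin (TCP) lies on the mounting face of the last link; the fingertips stand 173 mm ahead of it and the grasp point (between the pads) lies 155 mm ahead of it (robot.nose_length is the distance from the TCP to the fingertips, in m); z points along the fingers, x is the direction in which the jaws open and shut, and the axes are right-handed (so a half turn about z gives the same grasp; the last joint's range is limited). The gripper opens to 85 mm and grips with 20 to 120 N. Pads are 22 mm wide; open, the fingers measure 114 mm over their backs; the gripper's body (76 mm by 85 mm) begins 54 mm behind the grasp point. The pads swing forward as they close: fully open they stand 13 mm farther back than shut.
Start: joints at [-67.025, 6.646, 82.598, -0, 90.757, -2.166], TCP at [0.287, -0.611, 0.405] pointing down, gripper open.
Joint ranges: [-162.19, 162.19], [-47.58, 125.68], [4.15, 143.07], [-65.23, 245.23], [0.69, 171.88], [-170.13, 170.13]. Speed limits (degrees/s): [108.29, 108.29, 127.2, 180, 180, 180].

INTERFACE

Orientations are given as [roll, pitch, yaw] about the fixed x, y, z axes, in that order (R = Rz(yaw) Ry(pitch) Rx(roll)).
In Python, from bench import robot gives the robot as it stands. Calls block until the motion is done:
- robot.goto(position, orientation): joint-space move of the TCP to a pose.
- robot.move_l(position, attitude=None, v=0.15, stop_force=None): straight line of the TCP; attitude=None keeps the orientation; v is the mean speed in m/s. With stop_force (N) it stops when the force on the tool has changed by that much, and returns True; else False.
- robot.set_joints(angles): joint-space move.
- robot.move_gripper(opening): finger opening in m; the grip force is fixed at half the most; returns when the fingers have stopped.
- robot.hold(seconds).
- robot.ik(position, orientation): joint angles nearest the present ones, or None.
- robot.get_state(): the state.
- robot.snapshot(name): name is "scene" or "top"; returns (picture, depth): 384x512x3 uint8, blue, green, red; 384x512 float32, m along the optical axis (not along the pixel's ray), 0 where there is no reading.
- robot.camera_model(name): a dict with "fx", "fy", "cx", "cy" (pixels), "R" (3x3) and "t" (3): a world point X has camera coordinates R X + t. Camera axes: x right, y down, z forward; pixel columns grow to the right and rows downward; lengths in m; the calibration is good to about 2 mm. A picture is of the moment at which its call begins. camera_model takes no time and is no camera call.
A pose or a line that the arm cannot do raises robot.MotionError and nothing moves.
- robot.job_done(): hands the job in, once; it reports no verdict.
Trained networks look in the newest picture that a camera, given by its name, has taken for a name from the list of things; names that differ only in an ending like _2 or _b are one class to them, and where a whole thing is asked for, a point or a joint stands for the part that bears it (a point fixed in the world has none). Each returns a list of dicts, best first, with "score" (0 to 1); they miss things now and then, are a little off and sometimes report something else, mostly with a low value. They report only what shows in the picture. A call takes as long as a camera call.
- robot.outline_of(name, camera): "mask" (384x512 bool, what is visible of it).
- robot.place_of(name, camera): "location" ([x, y, z] in m, in world coordinates, good to about 4 mm: a listed point, or the origin of a listed thing).
The state is a dict: "clock": time; "joint_pos": joint angles; "joint_velocities": joint speeds; "tau": joint torques, N m; "tcp_pos": TCP position; "tool_rot": TCP orientation; "wrist_force": force on the tool from outside, world axes, zero at the start; "ft_torque": the same for the moment, N m; "width": finger opening in m.
Only numpy, scipy, OpenCV 4.12 (cv2) and the standard library are available. Lean on these libraries where they do the work, as an engineer would, in place of code of your own. Each camera call takes 0.05 s, during which the arm holds its last target. There are 200 camera calls.

TASK

One of the three tool holders on the bench is empty: its gouge is out. Show it on that holder's hinged tag: flip the tag all the way over its pivot, so that it lies flat on the other side with its ribbed face up, by pressing and pushing it gently with the fingertips, without gripping it. Leave the other two tags, the gouges and everything else on the bench as they are, and finish clear of everything.

Things in the scene. Friction and masses are not known exactly. Their poses are not given: they have to be found in the camera images.
- holder_a: Fixed plywood tool holder, base 345 (its x) x 90 (its y) x 12 mm. Origin: centre of the underside, on the bench; x points away from the robot, turned up to 0.2 rad. Far end: tool bay, x = -36 to +172 mm, 72 mm wide, rails 24 mm high, far end open. Near end: the tag, its pivot pin along y at x = -105, z = 50 mm. A gouge lies in its bay.
- holder_b: Fixed plywood tool holder, base 345 (its x) x 90 (its y) x 12 mm. Origin: centre of the underside, on the bench; x points away from the robot, turned up to 0.2 rad. Far end: tool bay, x = -36 to +172 mm, 72 mm wide, rails 24 mm high, far end open. Near end: the tag, its pivot pin along y at x = -105, z = 50 mm. A gouge lies in its bay.
- holder_c: Fixed plywood tool holder, base 345 (its x) x 90 (its y) x 12 mm. Origin: centre of the underside, on the bench; x points away from the robot, turned up to 0.2 rad. Far end: tool bay, x = -36 to +172 mm, 72 mm wide, rails 24 mm high, far end open. Near end: the tag, its pivot pin along y at x = -105, z = 50 mm. Its bay is EMPTY.
- pivot_a (a point): Middle of the pivot pin of holder_a's tag, 50 mm above the bench. Axes as the holder's. Steel cheeks beside the tag: inner faces at y = +-32 mm, tops 8 mm above the pin. Thin steel dowels with soft rubber caps, tops 3 mm below the pin, stand at x = +-49, y = +-20 mm for the tag to rest on.
- pivot_b (a point): Middle of the pivot pin of holder_b's tag, 50 mm above the bench. Axes as the holder's. Steel cheeks beside the tag: inner faces at y = +-32 mm, tops 8 mm above the pin. Thin steel dowels with soft rubber caps, tops 3 mm below the pin, stand at x = +-49, y = +-20 mm for the tag to rest on.
- pivot_c (a point): Middle of the pivot pin of holder_c's tag, 50 mm above the bench. Axes as the holder's. Steel cheeks beside the tag: inner faces at y = +-32 mm, tops 8 mm above the pin. Thin steel dowels with soft rubber caps, tops 3 mm below the pin, stand at x = +-49, y = +-20 mm for the tag to rest on.
- tag_a (a joint): Wooden tag, 6 mm thick, on pivot_a: blade 54 long, 52 wide, and opposite a heel 32 long, 34 wide. 0: blade level towards the robot, plain face up, heel away from the robot; pi/2: blade upright; pi: blade level on the far side, face with three ribs up. Pressing the heel (2-3 N) swings it up; friction (0.05 Nm) keeps it where left. Pressed on its rests it gives 1 mm per 3 N or so. Starts at 0-0.15. To be left alone.
- tag_b (a joint): Wooden tag, 6 mm thick, on pivot_b: blade 54 long, 52 wide, and opposite a heel 32 long, 34 wide. 0: blade level towards the robot, plain face up, heel away from the robot; pi/2: blade upright; pi: blade level on the far side, face with three ribs up. Pressing the heel (2-3 N) swings it up; friction (0.05 Nm) keeps it where left. Pressed on its rests it gives 1 mm per 3 N or so. Starts at 0-0.15. To be left alone.
- tag_c (a joint): Wooden tag, 6 mm thick, on pivot_c: blade 54 long, 52 wide, and opposite a heel 32 long, 34 wide. 0: blade level towards the robot, plain face up, heel away from the robot; pi/2: blade upright; pi: blade level on the far side, face with three ribs up. Pressing the heel (2-3 N) swings it up; friction (0.05 Nm) keeps it where left. Pressed on its rests it gives 1 mm per 3 N or so. Starts at 0-0.15. The one to flip.
- gouge_a: Loose carving gouge with a dark handle, 184x42x26 mm, lying along the bay of holder_a; origin under its middle, its x along the gouge.
- gouge_b: Loose carving gouge with a dark handle, 41x198x31 mm, lying along the bay of holder_b; origin under its middle, its y along the gouge.
- tea_glass: Loose glass tumbler, 85 mm across, 90 mm high, standing left of the holders; origin under its centre. A bystander.
- wax_tin: Loose open round tin, 61 mm across, 18 mm high, near the right front of the bench; origin under its centre. A bystander.
- sanding_block: Loose wooden block, 93x87x34 mm, left of the holders; origin under its centre. A bystander.

How it is judged:
By the outcome, as a careful person would: the job done as asked, in the order asked, and still so for the second after the job is handed in, with the robot touching nothing.
It also fails if it takes over 38 s, if anything falls off the work surface, if the arm or the gripper's body presses on something with over 40 N, if the wrist force passes 120 N, or if a joint passes its speed limit or range.

## Working session

There is one attempt and no reset: what is moved stays moved. The work goes in short steps, each a Python script; the robot and the scene stay as the last script left them, time stands still between calls to the robot, and variables do not carry over. Pictures are saved under pics/ and viewed, about 8 in all and at most 12, crops included, and the job is handed in when it is done.

```bash
mkdir -p pics
python3 - <<'E'
from bench import robot
import cv2,numpy as np
ims=[]
for n in("scene","top"):
    p,d=robot.snapshot(n); np.savez(f"{n}0.npz",p=p,d=d); cv2.imwrite(f"pics/{n}0.png",p)
    for k in("holder_c","pivot_c","tag_c","gouge_a","wax_tin","tea_glass","sanding_block"):
        print(n,k,[(np.round(r["location"],3).tolist(),round(r["score"],2)) for r in robot.place_of(k,n)] )
    m=robot.camera_model(n); print({k:np.round(v,3).tolist() for k,v in m.items()})
s=robot.get_state();print(s["clock"],s["tcp_pos"],s["tool_rot"],s["wrist_force"],robot.nose_length)
E
```

```text
scene holder_c [([0.594, 0.011, 0.003], 0.83), ([0.615, -0.201, -0.0], 0.58)]
scene pivot_c [([0.491, 0.186, 0.05], 0.8), ([0.487, 0.006, 0.052], 0.77), ([0.51, -0.22, 0.052], 0.63)]Traceback (most recent call last):
  File "<stdin>", line 7, in <module>
ValueError: it knows: gouge, holder, pivot, sanding_block, tea_glass, wax_tin
```

Run:
```python
from bench import robot
import cv2,numpy as np
for n in("scene","top"):
    p,d=robot.snapshot(n); np.savez(f"{n}0.npz",p=p,d=d); cv2.imwrite(f"pics/{n}0.png",p)
    for k in("holder_c","pivot_c","gouge_a","wax_tin","tea_glass","sanding_block"):
        print(n,k,[(np.round(r["location"],3).tolist(),round(r["score"],2)) for r in robot.place_of(k,n)] )
    m=robot.camera_model(n); print({k:np.round(v,3).tolist() for k,v in m.items()})
s=robot.get_state();print(s["clock"],s["tcp_pos"],s["tool_rot"],s["wrist_force"],robot.nose_length)
```

```text
scene holder_c [([0.615, -0.203, 0.002], 0.89), ([0.595, 0.201, -0.002], 0.88), ([0.595, 0.011, 0.0], 0.72)]
scene pivot_c [([0.49, 0.0, 0.054], 0.89), ([0.487, 0.187, 0.05], 0.57), ([0.511, -0.217, 0.049], 0.56)]
scene gouge_a [([0.664, 0.019, 0.013], 0.9), ([0.66, 0.221, 0.011], 0.66)]
scene wax_tin [([0.339, -0.358, 0.004], 0.57)]
scene tea_glass [([0.428, 0.4, 0.002], 0.71), ([0.615, 0.398, -0.003], 0.26)]
scene sanding_block [([0.615, 0.398, 0.002], 0.84)]
{'fx': 420.68, 'fy': 420.68, 'cx': 245.862, 'cy': 188.417, 'R': [[-0.549, -0.836, 0.005], [-0.579, 0.376, -0.723], [0.602, -0.4, -0.691]], 't': [0.305, 0.335, 0.96]}
top holder_c [([0.59, 0.012, -0.001], 0.95), ([0.588, 0.205, 0.0], 0.87), ([0.617, -0.202, 0.001], 0.68)]
top pivot_c [([0.489, 0.185, 0.049], 0.86), ([0.49, 0.004, 0.051], 0.67), ([0.509, -0.213, 0.048], 0.63)]
top gouge_a [([0.664, 0.02, 0.01], 0.7), ([0.658, 0.22, 0.012], 0.68)]
top wax_tin [([0.339, -0.359, 0.0], 0.83)]
top tea_glass [([0.43, 0.402, -0.002], 0.87), ([0.617, 0.395, -0.003], 0.4)]
top sanding_block [([0.616, 0.396, -0.003], 0.91)]
{'fx': 416.624, 'fy': 416.624, 'cx': 254.467, 'cy': 187.297, 'R': [[0.004, -1.0, 0.003], [-0.986, -0.005, -0.166], [0.166, -0.002, -0.986]], 't': [0.043, 0.533, 1.365]}
0.85 [ 0.28674421 -0.61105938  0.40471556] [-1.79999728e+02  8.29388415e-05 -6.48621855e+01] [-0.36024431 -0.12254914 -0.48307389] 0.1734
```

View pics/top0.png

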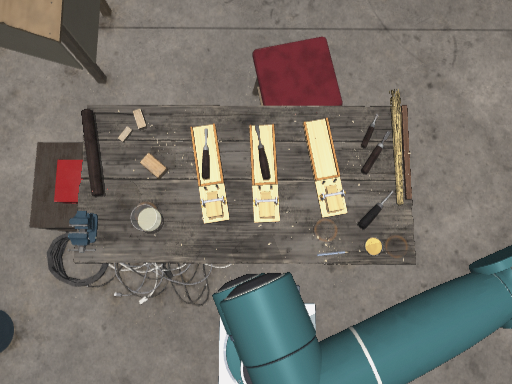

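View pics/scene0.png

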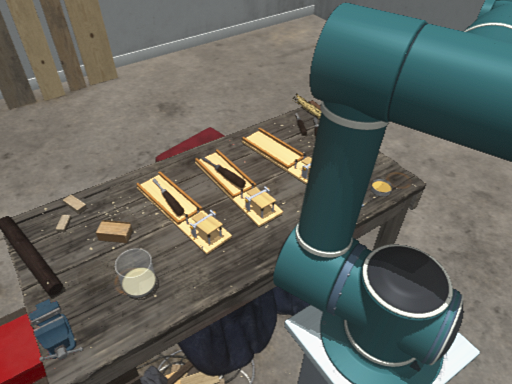

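The right-hand holder (cols 305–347, rows 118–217 in the top view) has the empty bay; the left two contain gouges. I'll fit its pose from depth next.

```bash
cat > u.py <<'E'
import numpy as np,cv2
def cloud(n,m,d):
    v,u=np.nonzero(d>0); z=d[v,u]
    c=np.c_[(u-m["cx"])/m["fx"]*z,(v-m["cy"])/m["fy"]*z,z]
    return (c-np.array(m["t"]))@np.array(m["R"]),v,u   # R^T(c-t)
def fine(p,box,k,name):
    y0,y1,x0,x1=box; cv2.imwrite(name,cv2.resize(p[y0:y1,x0:x1],None,fx=k,fy=k,interpolation=cv2.INTER_CUBIC))
E
python3 - <<'E'
from bench import robot
import cv2,numpy as np
from u import *
p,d=robot.snapshot("top"); m=robot.camera_model("top")
P=[r["location"] for r in robot.place_of("pivot_c","top")]; print(np.round(P,4).tolist())
for r in robot.outline_of("holder_c","top"):
    mk=r["mask"]; X,v,u=cloud("top",m,d); s=mk[v,u]; X=X[s]
    X=X[X[:,2]>-.01]; B=X
    (cx,cy),(w,h),a=cv2.minAreaRect((B[:,:2]*1000).astype(np.float32))
    print(round(r["score"],2),cx,cy,w,h,a,"median z",np.median(X[:,2]))
    if abs(cy+202)<25:
        psi=np.deg2rad(a if w>h else a-90); print("psi",psi)
        c,s_=np.cos(psi),np.sin(psi); o=np.array([cx,cy])/1000
        L=(B[:,:2]-o)@np.array([[c,-s_],[s_,c]])
        hi=X[:,2]>.035
        for x0 in np.arange(-.175,-.03,.01):
            q=(L[:,0]>=x0)&(L[:,0]<x0+.01); print(round(x0,3),[(round(yy*1000),round(zz*1000)) for yy,zz in sorted(zip(L[q,1],X[q,2]))][::2])
fine(p,(110,225,290,365),6,"pics/c0.png")
E
```

```text
[[0.4884, 0.0024, 0.0524], [0.5114, -0.2167, 0.0483], [0.4858, 0.1848, 0.0502]]
0.89 591.3169555664062 13.269424438476562 344.51971435546875 89.425048828125 3.3177359104156494 median z 0.014381268258717241
0.74 613.537109375 -202.08688354492188 346.2562255859375 98.64556121826172 10.737968444824219 median z 0.013679575097584962
psi 0.18741290433743768
-0.175 [(-34, 5), (-30, 14), (-27, 9), (-22, 13), (-19, 15), (-15, 14), (-12, 15), (-8, 12), (-4, 13), (-1, 13), (2, 9), (6, 10), (7, 20), (10, 11), (13, 14), (15, 8), (20, 15), (23, 11), (23, 11), (27, 15), (29, 4), (32, -2), (34, 12), (37, 13), (40, 13), (41, 12), (45, 14), (48, 12)]
-0.165 [(-39, 7), (-35, 15), (-34, 15), (-31, 13), (-27, 13), (-25, 10), (-23, 13), (-20, 13), (-18, 11), (-16, 16), (-13, 14), (-12, 54), (-10, 11), (-8, 15), (-7, 11), (-6, 54), (-5, 55), (-4, 13), (-1, 18), (0, 12), (3, 10), (5, 56), (9, 55), (9, 18), (11, 53), (11, 13), (14, 11), (15, 12), (17, 6), (17, 6), (20, 7), (22, 10), (26, 14), (26, 25), (29, 53), (29, 19), (32, 15), (32, 14), (35, 13), (38, 11), (39, 15), (42, 12), (46, 12), (46, 8), (49, 8)]
[... 4490 characters left out ...]
 (13, 16), (16, 21), (18, 18), (19, 12), (22, 19), (26, 23), (28, 12), (29, 22), (32, 16), (37, 23), (37, 23), (40, 21), (43, 25), (45, 27), (46, 11), (47, 23), (48, 4)]
-0.035 [(-40, 23), (-38, 18), (-36, 21), (-34, 25), (-32, 12), (-30, 14), (-28, 11), (-25, 15), (-24, 17), (-21, 8), (-20, 15), (-17, 8), (-16, 16), (-13, 15), (-11, 11), (-9, 16), (-6, 14), (-4, 10), (0, 10), (2, 17), (4, 11), (7, 7), (9, 14), (10, 9), (14, 10), (15, 10), (18, 11), (22, 13), (25, 11), (26, 9), (28, 13), (32, 13), (33, 15), (37, 13), (41, 20), (43, 20), (46, 30), (47, 20), (48, 14), (49, 8)]
0.7 589.20751953125 204.91400146484375 345.3388366699219 91.19482421875 9.73214340209961 median z 0.014786395835200986
```

View pics/c0.png

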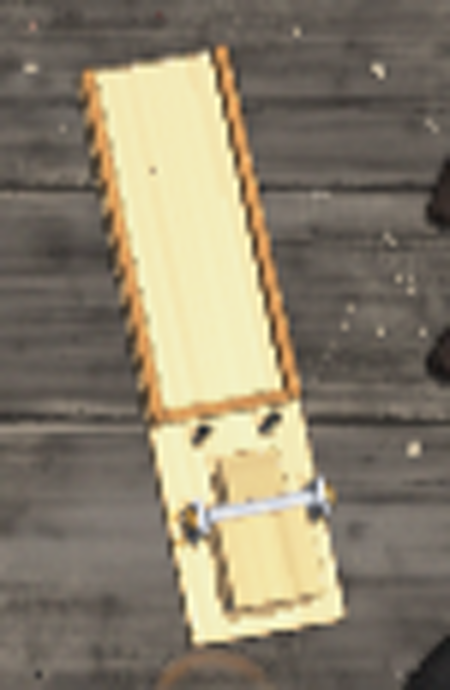

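The close-up shows holder_c's tag with blade near the robot, heel beyond the pin, and two far dowels. Its pose is about pivot (0.510, -0.217), yaw 0.183 rad. Next I press the heel.

```bash
cat >> u.py <<'E'
from bench import robot
PSI=.183; P=np.array([.510,-.217,.050]); ex=np.array([np.cos(PSI),np.sin(PSI),0]); ATT=[180,0,-90+np.rad2deg(PSI)]
def tcp(x,z): # fingertip centre at holder-x x from pivot, z above pin (m)
    return (P+ex*x+np.array([0,0,z+robot.nose_length])).tolist()
def st(t):
    s=robot.get_state(); q=np.array(s["tcp_pos"])-P; print(t,round(s["clock"],2),"x",round(q@ex*1e3,1),"z",round((q[2]-robot.nose_length)*1e3,1),"F",np.round(s["wrist_force"],1),"w",round(s["width"],4))
E
python3 - <<'E'
from u import *
robot.move_gripper(0.0); st("shut")
robot.goto(tcp(.025,.05),ATT); st("above")
h=robot.move_l(tcp(.025,-.001),v=.05,stop_force=1.5); st(("touch",h))
h=robot.move_l(tcp(.025,-.020),v=.04,stop_force=12); st(("press",h))
p,d=robot.snapshot("top"); fine(p,(110,225,290,365),4,"pics/c1.png")
q,d=robot.snapshot("scene"); cv2.imwrite("pics/s1.png",q[110:230,230:390])
robot.move_l(tcp(.026,.065),v=.15); st("up")
p,d=robot.snapshot("top"); a=cv2.resize(p[110:225,290:365],None,fx=4,fy=4); cv2.imwrite("pics/both1.png",np.hstack([cv2.imread("pics/c1.png"),a]))
E
```

```text
shut 1.77 x -291.2 z 181.3 F [-0.  -0.7  0.2] w -0.0001
above 3.54 x 24.8 z 50.3 F [ 0.1 -1.3  1.3] w -0.0001
('touch', True) 4.44 x 24.9 z 0.8 F [ 2.3 -0.1  3.7] w -0.0001
('press', False) 5.11 x 24.9 z -20.3 F [-0.1 -0.9  0.1] w -0.0001
up 5.92 x 25.8 z 64.1 F [ 0.6  0.1 -0.4] w -0.0003
```

View pics/both1.png

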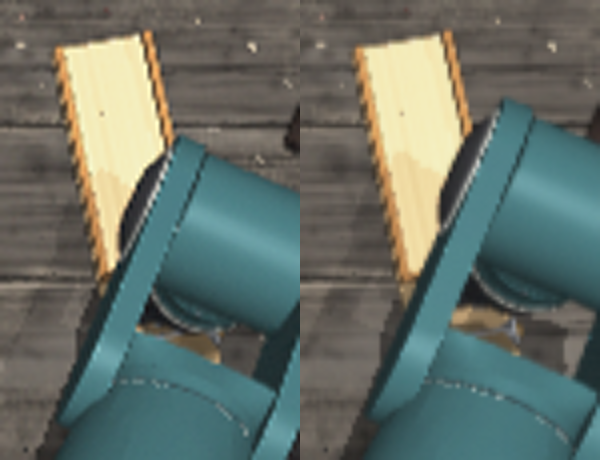

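The arm hides the tag in both frames; I'll step aside to look.

Run:
```python
from u import *
robot.move_l(tcp(.026,.15),v=.25)
robot.goto([.33,-.60,.40],ATT); st("aside")
p,d=robot.snapshot("top"); m=robot.camera_model("top")
fine(p,(150,225,290,365),8,"pics/c2.png")
X,v,u=cloud("top",m,d); q=X-P; ey=np.cross([0,0,1],ex)
x=q@ex;y=q@ey;z=q[:,2]
s=(abs(y)<.028)&(abs(x)<.075)&(z>-.02)
o=np.argsort(x[s]); print([(round(a*1e3),round(b*1e3),round(c*1e3)) for a,b,c in np.c_[x[s],y[s],z[s]][o]])
```

```text
aside 8.08 x -245.8 z 176.6 F [-0.1  0.3 -0.5] w -0.0
[(-54, -19, -5), (-53, -19, -18), (-51, -23, -7), (-51, 19, -1), (-51, 23, 1), (-51, -20, -7), (-50, -17, -7), (-49, 22, -18), (-48, -23, -4), (-48, -20, -2), (-48, 17, -5), (-47, 21, -4), (-29, -22, 52), (-28, -7, 47), (-28, -3, 49), (-28, 13, 44), (-27, 16, 45), (-27, 0, 48), (-27, 20, 49), (-27, -17, 48), (-27, -22, 41), (-26, -13, 48), (-26, 2, 45), (-26, 7, 50), (-26, 22, 45), (-26, -10, 52), (-26, -6, 55), (-25, 9, 46), (-25, 13, 50), (-25, -23, 50), (-25, -4, 49), (-25, 16, 51), (-24, -21, 48), (-24, 0, 49), (-24, 19, 48), (-24, 3, 49), (-24, -18, 45), (-23, 22, 49), (-23, -14, 48), (-23, 6, 48), (-23, -11, 48), (-23, 9, 50), (-23, 25, 46), (-22, -8, 45), (-22, 11, 45), (-21, -26, 43), (-21, -6, 44), (-21, -2, 45), (-21, 14, 41), (-20, -24, 39), (-20, 17, 40), (-19, -21, 35), (-19, 20, 40), (-19, 4, 42), (-19, -1, 36), (-19, -17, 39), (-19, 24, 42), (-19, 7, 44), (-18, -15, 36), (-18, -10, 41), (-18, -7, 43), (-18, 9, 39), (-18, 25, 35), (-17, 12, 38), (-17, 16, 39), (-17, -25, 34), (-16, -5, 35), (-16, -22, 35), (-16, -2, 
[... 850 characters left out ...]
, (0, -18, 5), (0, 23, 7), (0, 6, 8), (0, 27, 6), (1, -16, 1), (1, -12, 4), (1, 8, 0), (2, -21, 9), (2, -5, 5), (2, -9, -1), (2, 12, 1), (2, 16, 5), (2, -26, 0), (3, -2, 4), (3, 19, 6), (3, 23, 8), (3, -19, 3), (3, 2, 4), (3, -15, 6), (5, 3, -6), (5, -14, -5), (6, -12, -7), (6, 5, -11), (6, -8, -5), (7, 9, -9), (7, 13, -6), (7, 17, -3), (8, -1, -6), (8, -6, -13), (9, 0, -13), (9, -17, -12), (10, 3, -16), (10, -14, -14), (10, 7, -13), (11, -11, -16), (11, 10, -17), (12, -7, -15), (12, 13, -18), (14, -15, -18), (14, 5, -19), (15, 9, -18), (45, -18, 3), (45, -23, -5), (46, 19, -3), (47, -16, -4), (47, 22, -5), (48, 15, -3), (49, 19, 0), (49, -24, -7), (49, -20, -4), (50, 21, -3), (50, -17, -6)]
```

View pics/c2.png

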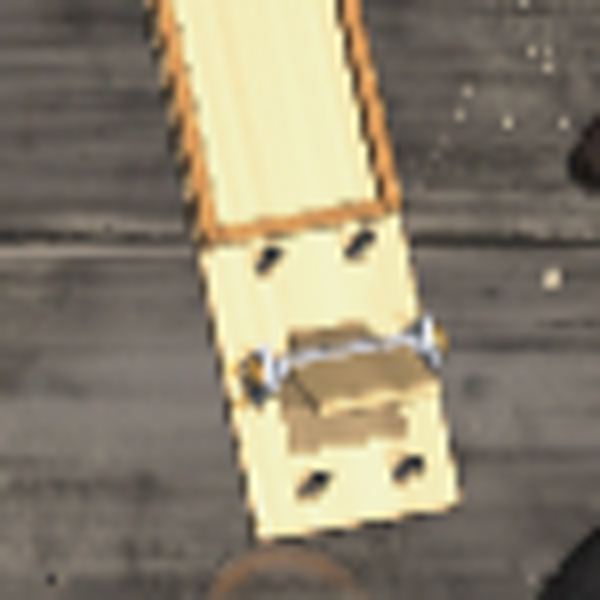

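The tag stands at about 62°, and the four dowels appear at ±49/±20 mm in my frame, so the pose is good. I'll push over from the near side along an arc.

Run:
```python
from u import *
robot.goto(tcp(-.075,.10),ATT)
robot.move_l(tcp(-.065,.036),v=.12); st("start")
r=.038
def arc(deg):
    f=np.deg2rad(deg); n=np.array([-np.sin(f),-np.cos(f)])
    c=r*np.array([-np.cos(f),np.sin(f)])+.003*n
    return tcp(c[0]-.011,c[1])
for a in (75,90,105,120,135,150,162,171):
    h=robot.move_l(arc(a),v=.06,stop_force=15); st((a,h))
    if h: break
else:
    robot.move_l(tcp(.030,.030),v=.1)
    robot.move_l(tcp(.045,.025),v=.1); st("shift")
    h=robot.move_l(tcp(.045,-.004),v=.03,stop_force=5); st(("press",h))
    robot.move_l(tcp(.045,.10),v=.2)
    robot.goto([.33,-.60,.40],ATT); st("aside")
    p,d=robot.snapshot("top"); m=robot.camera_model("top")
    fine(p,(150,225,290,365),8,"pics/c3.png")
    q=cloud("top",m,d)[0]-P; ey=np.cross([0,0,1],ex); x=q@ex;y=q@ey;z=q[:,2]
    s=(abs(y)<.024)&(x>.008)&(x<.052)&(z>-.02); k=np.polyfit(x[s],z[s],1); print("slope,z0",k,"n",s.sum())
```

```text
start 10.28 x -64.9 z 36.5 F [ 0.1 -0.9  0.4] w 0.0002
(75, False) 11.12 x -23.8 z 35.8 F [ 0.7  0.5 -0.5] w -0.0001
(90, False) 11.44 x -13.7 z 38.1 F [ 0.  -0.1 -0.1] w -0.0
(105, False) 11.76 x -3.7 z 37.4 F [ 0.4 -0.2  0.3] w -0.0004
(120, False) 12.07 x 5.7 z 34.2 F [-0.5 -0.3 -0.7] w 0.0003
(135, False) 12.39 x 14.0 z 28.6 F [-0.4 -0.6  0.1] w -0.0004
(150, False) 12.71 x 20.5 z 21.1 F [ 1.4  0.1 -0.4] w 0.0
(162, False) 12.99 x 24.3 z 14.1 F [ 0.8 -0.4  0.1] w 0.0001
(171, False) 13.24 x 26.1 z 8.5 F [-0.4 -0.2  0.1] w 0.0
shift 13.92 x 45.0 z 24.3 F [-0.2 -0.3  0.5] w -0.0001
('press', True) 14.72 x 45.1 z -0.8 F [-0.7  0.3  7.3] w -0.0
aside 17.04 x -245.7 z 176.4 F [-0.  -0.3 -0.1] w -0.0001
slope,z0 [-0.03955335  0.00485816] n 184
```

View pics/c3.png

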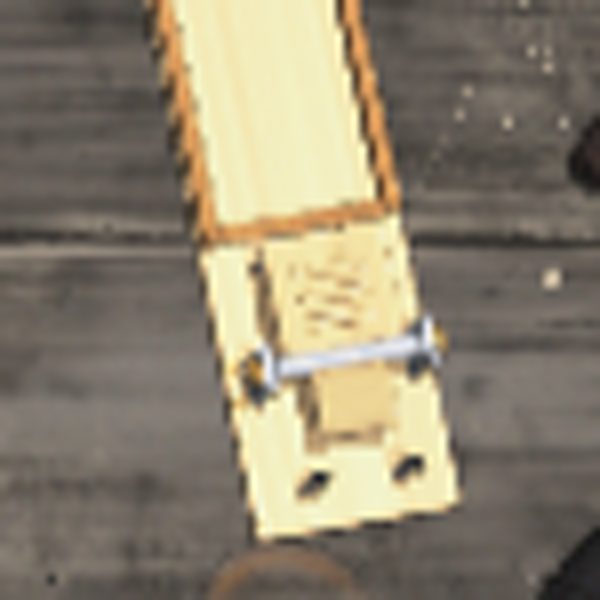

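The blade now lies on the far side, ribs up, and its fitted slope is about -2°. I'll compare the rest of the bench with the first picture, then hand in.

Run:
```python
from u import *
a=np.load("top0.npz")["p"]; b,_=robot.snapshot("top")
m=(cv2.absdiff(a,b).max(2)>40).astype(np.uint8)
n,_,s,c=cv2.connectedComponentsWithStats(m); print([s[i].tolist() for i in range(1,n) if s[i][4]>3 and s[i][1]<260])
robot.job_done(); st("done")
```

```text
[[328, 178, 9, 9, 31], [321, 180, 7, 15, 54], [338, 194, 4, 4, 10], [324, 196, 19, 18, 105], [350, 223, 162, 101, 3027], [404, 258, 11, 4, 23]]
the job is handed in; nothing more can be done
the job is handed in; nothing more can be done
```

The tag on the empty holder, holder_c on the right, is flipped and lies flat on the far side with its ribbed face up. I handed the job in at about 17 s of the 38 s allowed.

- **How:** I pressed the heel with the shut fingertips, which swung the blade up to about 62°. I then pushed it over along an arc from the robot's side and pressed it lightly onto its rests, with a reading of about 7 N. Nothing was gripped.
- **Tag check:** The last top picture shows the three ribs up. The depth fit gives a blade slope of about -2°, so it lies essentially level.
- **Bench check:** Compared with the first top picture, only the tag area and the region of the arm had changed. The other two tags, the gouges and the bystanders look untouched. I did not check the wax tin separately, which lies next to the arm's region.
- **Finish:** The gripper was parked well clear of everything, with wrist force near zero.

No checks failed. In two mid-task pictures the arm hid the tag, so I moved it aside and looked again.

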